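# Push the standing swabs home in their tubes

### The job

Two of the swabs in the tube rack have been left sticking up out of their sampling tubes. Push each of them straight down into its tube until its cap sits fully home on the rim, and leave the swab that is already closed, the empty tube and everything else on the counter as they are.

Things in the scene. Friction and masses are not known exactly. Their poses are not given: they have to be found in the camera images.
- rack: aluminium tube rack 60 x 204 x 62 mm high, fixed to the counter; origin under its centre, its y axis along its length. It holds four alike tubes in one row along its y, 46 mm apart; which tube stands in which of the four places varies.
- swab_a: white swab in tube_a: ribbed cap 22 mm across, 24 mm high, flat top; thin stick 4 mm across, 75 mm long below it. Origin: centre of the cap's underside, z up. Stands proud, origin 28 to 42 mm above the rim. The tube's rubber lips grip the stick: about 5 N of drag, so it stays upright wherever it is left and needs a push down on the cap; home, the underside rests on the rim, a hard stop.
- swab_b: white swab in tube_b: ribbed cap 22 mm across, 24 mm high, flat top; thin stick 4 mm across, 75 mm long below it. Origin: centre of the cap's underside, z up. Stands proud, origin 28 to 42 mm above the rim. The tube's rubber lips grip the stick: about 5 N of drag, so it stays upright wherever it is left and needs a push down on the cap; home, the underside rests on the rim, a hard stop.
- swab_c: white swab in tube_c: ribbed cap 22 mm across, 24 mm high, flat top; thin stick 4 mm across, 75 mm long below it. Origin: centre of the cap's underside, z up. It is already home: its cap rests on the rim; leave it so.
- tube_a_mouth (a point): centre of the rim of tube_a, on the tube's axis, z up: round clear plastic tube 20 mm outside, 92 mm tall, standing upright in the rack, its rim 100 mm above the counter; a white collar 4 mm below the rim has a bore of 4.6 mm for the stick. Tubes do not move. Holds swab_a.
- tube_b_mouth (a point): centre of the rim of tube_b, on the tube's axis, z up: round clear plastic tube 20 mm outside, 92 mm tall, standing upright in the rack, its rim 100 mm above the counter; a white collar 4 mm below the rim has a bore of 4.6 mm for the stick. Tubes do not move. Holds swab_b.
- tube_c_mouth (a point): centre of the rim of tube_c, on the tube's axis, z up: round clear plastic tube 20 mm outside, 92 mm tall, standing upright in the rack, its rim 100 mm above the counter; a white collar 4 mm below the rim has a bore of 4.6 mm for the stick. Tubes do not move. Holds swab_c.
- tube_d_mouth (a point): centre of the rim of tube_d, on the tube's axis, z up: round clear plastic tube 20 mm outside, 92 mm tall, standing upright in the rack, its rim 100 mm above the counter; a white collar 4 mm below the rim has a bore of 4.6 mm for the stick. Tubes do not move. Empty and open, not used.
- kidney_dish: bystander: bean-shaped stainless dish about 200 x 105 x 36 mm, beside the rack on the side away from the robot; origin under it, near its middle
- specimen_pot: bystander: small frosted pot with white lid, 49 mm across, 60 mm high, between the rack and the robot; origin under its centre
- tip_bin: bystander: square white plastic bin 113 x 113 x 128 mm for used ear tips, to the left; origin under its centre
- swab_jar: bystander: frosted glass jar with steel lid, 88 mm across, 124 mm high, to the right; origin under its centre
- pen_torch: bystander: steel pen torch 125 mm long, 15 mm across, lying on the counter, near right; origin under its middle, x along it

How it is judged:
By the outcome, as a careful person would: the job done as asked, in the order asked, and still so for the second after the job is handed in, with the robot touching nothing.
It also fails if it takes over 35 s, if anything falls off the work surface, if the arm or the gripper's body presses on something with over 40 N, if the wrist force passes 120 N, or if a joint passes its speed limit or range.

### The arm

A 6-joint arm with a two-finger parallel gripper is mounted at the origin on the work surface. World frame = base frame: x ahead of the robot, y to its left, z up, the work surface at z = 0. Lengths are in m, angles in rad, forces in N, time in s.
With the tool pointing down it reaches from about 0.25 to 0.725 m from the base axis. Payload 4 kg.
Tool frame: the origin (TCP) lies on the centre line of the jaws, within the pads' length; the fingertips stand 17 mm ahead of it and the grasp point (between the pads) lies 2 mm behind it; z points along the fingers, y is the line along which they close (so a half turn about z gives the same grasp; the last joint's range is limited). The gripper opens to 85 mm and grips with 20 to 120 N. Pads are 22 mm wide; open, the fingers measure 114 mm over their backs; the gripper's body (76 mm by 85 mm) begins 54 mm behind the grasp point. The pads swing forward as they close: fully open they stand 13 mm farther back than shut.
Start: joints at [-1.325, 0.241, 0.005, 1.335, 0, 1.571], TCP at [0.122, -0.485, 0.248] pointing down, gripper open.
Joint ranges: [-2.72, 2.72], [-1.05, 1.87], [-1.09, 1.28], [-1.99, 2.15], [-1.42, 1.44], [-3.14, 3.14]. Speed limits (rad/s): [2.79, 2.79, 3.14, 3.14, 3.14, 3.14].

### API

Orientations are given as a unit quaternion [x, y, z, w].
In Python, from workcell import get_obs, imaging, order gives the robot as it stands.
- The arm moves only by the tool apply_moves, never from a script. Its argument "targets" is a list that holds one entry, the list of rows, each a list of 5 numbers: the shift along the world's x, y, z in units of 40 mm (1.0 is 40 mm), then the turn about the world's z in degrees, then the gripper command: -1 is shut, 1 is fully open, values between are in proportion. In form: [[[dx, dy, dz, turn, fingers], ...]]. A call has 1 to 8 rows; each row shifts and turns the commanded pose from where the row before left it; what a row does not reach is not made up. A row lasts 1/12 s, in which the tool goes at most 41.7 mm and 7.16 degrees, less where a joint would pass 70% of its speed; a pose out of reach is approached as far as the arm can. A call is refused whole if a number of a shift passes 1 or a number of a turn 7.16, either way. A call with a gripper value outside its range is refused whole. The fingers move at their own pace and stop on an object; the grip force is fixed at half the most. Time passes only in rows, so rows that do not move let the fingers close. It gives the time, the measured TCP pose, the force, the opening and the grip force at its end, in the units of the state.
- get_obs(): the state, without advancing time (a new reading comes with each control period).
- imaging.camera(name): name is "scene" or "top"; returns (picture, depth): 480x640x3 uint8, blue, green, red; 480x640 float32, m along the optical axis (not along the pixel's ray), 0 where there is no reading.
- imaging.get_calibration(name): a dict with "camera_matrix" (3x3 intrinsics, pixels), "k1" (the pictures are not rectified: a ray, as slopes to the right and down, at radius r is drawn at 1 + k1 r^2 times it, then the intrinsics apply), "eye" and "rotation" of the camera in the world. Camera axes: x right, y down, z forward; pixel columns grow to the right and rows downward; lengths in m; the calibration is good to about 2 mm. A picture is of the moment at which its call begins. get_calibration takes no time and is no camera call.
- order.job_done(): hands the job in; it is judged then, once.
The state is a dict: "clock": time; "joint_pos": joint angles; "joint_vel": joint speeds; "tau": joint torques, N m; "eef_pos": TCP position; "tool_rot": TCP orientation; "ft_force": force on the tool from outside, world axes, zero at the start; "ft_torque": the same for the moment, N m; "grip_width": finger opening in m; "grasp_force": force on a finger pad.
Only numpy, scipy, OpenCV 4.12 (cv2) and the standard library are available. Lean on these libraries where they do the work, as an engineer would, in place of code of your own. Each camera call takes 0.05 s, during which the arm holds its last target. There are 200 camera calls.

## Working session

There is one attempt and no reset: what is moved stays moved. The work goes in short steps, Python scripts to look and compute and a tool call to move; the robot and the scene stay as the last step left them, time stands still between calls to the robot, and variables do not carry over. Pictures are saved under pics/ and viewed, at most 10 in all, crops included, and the job is handed in when it is done.

Besides the shell and the picture viewer there is one more tool, called after "Request:" in YAML: its name, and indented under it one key for each argument. apply_moves: Moves the arm, as the interface text tells. Its arguments: {"type":"object","properties":{"targets":{"type":"array","items":{"type":"array","items":{"type":"array","items":{"type":"number"}}}}},"required":["targets"]}

```bash
mkdir -p pics; cat > h.py <<'E'
import numpy as np, cv2
from workcell import get_obs, imaging, order
def world(cal,d,u,v,z=None):
    "pixels -> world: by depth d (array lookups) or onto plane z"
    K=np.array(cal["camera_matrix"],float)
    u=np.atleast_1d(u).astype(float);v=np.atleast_1d(v).astype(float)
    p=cv2.undistortPoints(np.stack([u,v],-1)[:,None],K,np.array([cal["k1"],0,0,0,0.]))[:,0]
    r=np.c_[p,np.ones(len(p))]; R=np.array(cal["rotation"]);e=np.array(cal["eye"])
    w=r@R.T
    if z is not None: return e+w*((z-e[2])/w[:,2])[:,None]
    return e+w*d[v.astype(int),u.astype(int)][:,None]
E
python3 - <<'E'
from h import *
for n in("top","scene"):
    p,d=imaging.camera(n);cv2.imwrite(f"pics/{n}.png",p);np.savez(f"{n}.npz",p=p,d=d)
    c=imaging.get_calibration(n);print(n,c)
print(get_obs())
E
```

```text
top {'camera_matrix': array([[518.48187615,   0.        , 319.94182518],
       [  0.        , 518.48187615, 235.35561847],
       [  0.        ,   0.        ,   1.        ]]), 'k1': 0.013279076843572666, 'eye': array([ 0.25047429, -0.00153891,  1.47187913]), 'rotation': array([-0.70145205,  0.70599317, -0.06939589,  0.06872326])}
scene {'camera_matrix': array([[558.55499738,   0.        , 317.03721933],
       [  0.        , 558.55499738, 240.16652975],
       [  0.        ,   0.        ,   1.        ]]), 'k1': 0.015858363650525047, 'eye': array([1.15275685, 0.88588542, 0.84443513]), 'rotation': array([ 0.25929924,  0.84037639, -0.45168928, -0.15002738])}
{'clock': 0.1, 'joint_pos': array([-1.32495645e+00,  2.41375970e-01,  3.89298130e-03,  1.33520560e+00,
       -2.30699928e-05,  1.57080337e+00]), 'joint_vel': array([-9.26132665e-04,  7.22556443e-05,  8.42728702e-04, -4.26770734e-04,
        2.67427463e-04, -9.94939145e-04]), 'tau': array([-2.07714998e-03, -3.73137474e+01,  2.53010130e+01,  1.08867590e-02,
       -1.58449525e-04,  1.53585620e-05]), 'eef_pos': array([ 0.12155266, -0.48446428,  0.24749579]), 'tool_rot': array([ 9.92454837e-01,  1.22607098e-01, -1.27456876e-04, -9.37576687e-04]), 'ft_force': array([ 0.61420362, -1.32500752, -0.4405615 ]), 'ft_torque': array([-0.03461618, -0.03434269,  0.02811336]), 'grasp_force': 0.0, 'grip_width': 0.08541162662805345}
```

View pics/top.png

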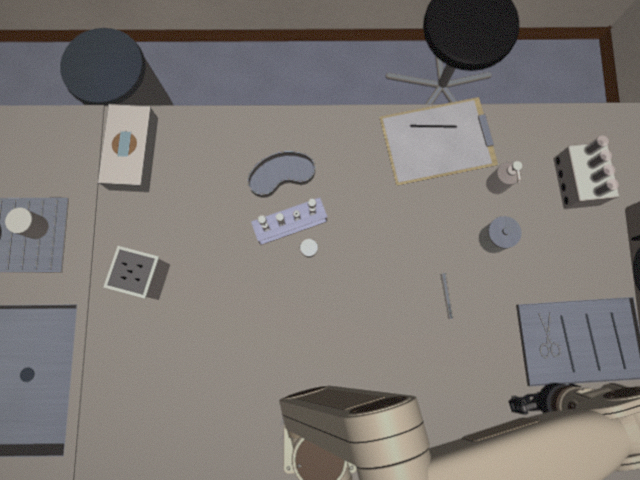

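View pics/scene.png

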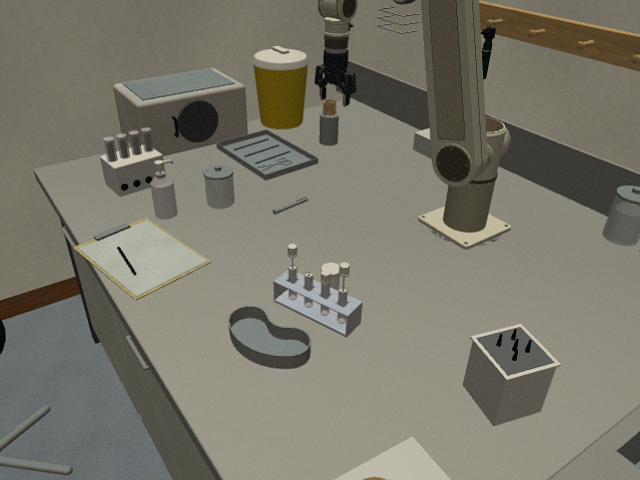

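The rack is near (290,220) in the top view and (318,295) in the scene view. The end places look proud, at scene (292,250) and (344,268). I'll crop in to confirm, and treat the rotation as a quaternion.

```bash
sed -i 's/R=np.array(cal\["rotation"\])/R=Rotation.from_quat(cal["rotation"]).as_matrix()/; 1a from scipy.spatial.transform import Rotation' h.py
python3 - <<'E'
from h import *
T=np.load("top.npz");S=np.load("scene.npz")
a=cv2.resize(T["p"][190:260,240:340],None,fx=8,fy=8,interpolation=cv2.INTER_CUBIC)[:560,:800]
b=cv2.resize(S["p"][235:340,265:370],None,fx=5.5,fy=5.5,interpolation=cv2.INTER_CUBIC)
cv2.imwrite("pics/ta.png",a);cv2.imwrite("pics/sb.png",b)
c=imaging.get_calibration("top")
v,u=np.mgrid[190:260,240:340];v=v.ravel();u=u.ravel()
P=world(c,T["d"],u,v)
for lo,hi in((.09,.115),(.115,.135),(.135,.2)):
    m=((P[:,2]>lo)&(P[:,2]<hi)).reshape(70,100).astype(np.uint8)
    n,l,s,ce=cv2.connectedComponentsWithStats(m)
    for i in range(1,n):
        if s[i,4]>5: k=(l==i).ravel();print(lo,s[i,4],ce[i]+[240,190],P[k].mean(0).round(4),np.percentile(P[k,2],90).round(4))
m=((P[:,2]>.05)&(P[:,2]<.068)).reshape(70,100)
pts=P[m.ravel()][:,:2]*1000
print(cv2.minAreaRect(pts.astype(np.float32)))
E
```

```text
0.09 21 [311.52380952 209.23809524] [0.5958 0.0188 0.097 ] 0.1022
0.09 48 [295.64583333 213.45833333] [0.5841 0.0621 0.0973] 0.1016
0.09 15 [280.33333333 220.86666667] [0.5623 0.1031 0.1035] 0.1104
0.09 29 [264.10344828 225.5862069 ] [0.551  0.1476 0.0969] 0.102
0.115 52 [279.15384615 217.        ] [0.5685 0.1049 0.1227] 0.1275
0.135 65 [311.4        203.24615385] [0.598  0.0182 0.1526] 0.1588
0.135 69 [261.34782609 219.79710145] [0.5524 0.148  0.1606] 0.1662
((536.2404174804688, 69.01863861083984), (148.74998474121094, 203.67222595214844), 20.027137756347656)
```

View pics/ta.png

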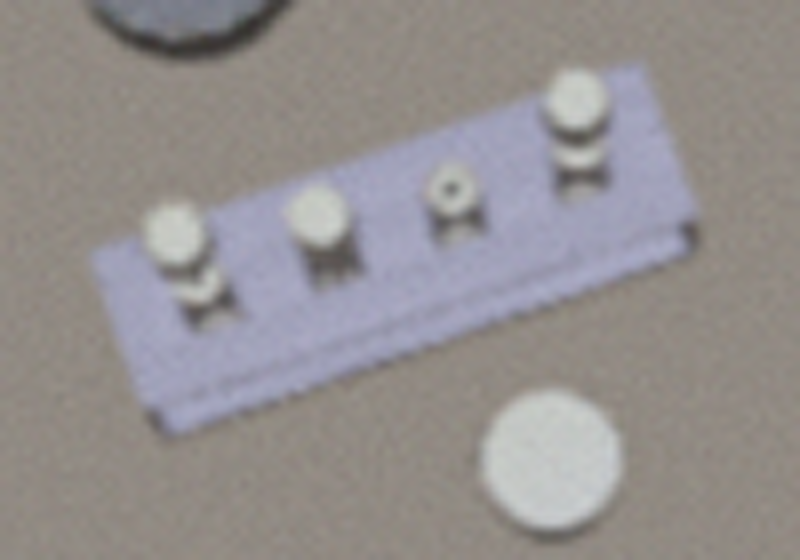

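View pics/sb.png

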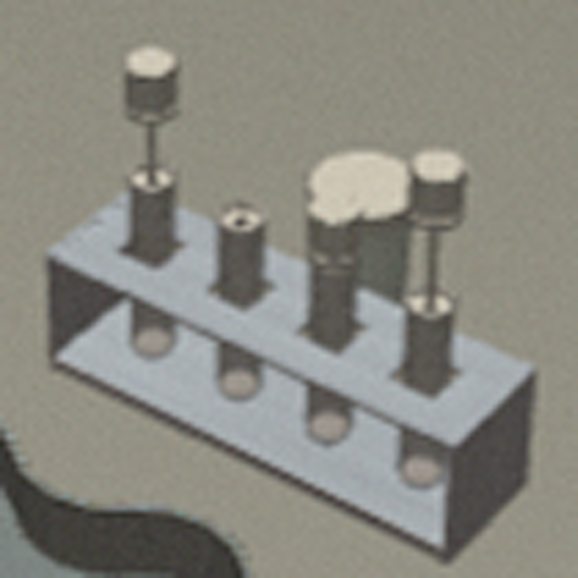

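The top view (crop scale 8) shows caps at about (261,219), (279,217, home) and (311,203), and the empty tube at about (296,213). The scene crop agrees: the two end swabs are proud, at (0.597,0.018) and (0.553,0.148). I'll approach the first from above with the fingers shut.

Request:
apply_moves:
  targets:
    - [[0.66,0.7,0,4,-1],[0.66,0.7,0,4,-1],[0.66,0.7,0,4,-1],[0.66,0.7,0,4,-1],[0.66,0.7,0,4,-1],[0.66,0.7,0,4,-1],[0.66,0.7,0,4,-1],[0.66,0.7,0,4,-1]]

```text
clock: 0.77
eef_pos: [0.3335, -0.2592, 0.2481]
tool_rot: [0.92, 0.393, -0.0, -0.0]
ft_force: [1.3, -0.1, 0.4]
grip_width: 0.0
grasp_force: 0.0
```

Request:
apply_moves:
  targets:
    - [[0.66,0.7,0,4,-1],[0.66,0.7,0,4,-1],[0.66,0.7,0,4,-1],[0.66,0.7,0,4,-1],[0.66,0.7,0,4,-1],[0.66,0.7,0,4,-1],[0.66,0.7,0,4,-1],[0,0,0,0,-1]]

```text
clock: 1.43
eef_pos: [0.5214, -0.0602, 0.2471]
tool_rot: [0.796, 0.606, 0.001, -0.001]
ft_force: [0.3, -0.2, -0.7]
grip_width: 0.0001
grasp_force: 0.0
```

```bash
python3 - <<'E'
from h import *
t=imaging.get_calibration("top");s=imaging.get_calibration("scene")
# crop centre -> full pixel, resize half-pixel offset included
f=lambda x,y,k,ox,oy:((x+.5)/k-.5+ox,(y+.5)/k-.5+oy)
for (a,b) in(((578,98),(151,62)),((176,230),(438,165))):
    for z in (.155,.159,.163,.167):
        print(z,world(t,None,*f(*a,8,240,190),z)[0,:2].round(4),world(s,None,*f(*b,5.5,265,235),z)[0,:2].round(4))
E
```

```text
0.155 [0.6013 0.0171] [0.5992 0.0155]
0.159 [0.6002 0.017 ] [0.6024 0.0206]
0.163 [0.5991 0.017 ] [0.6056 0.0256]
0.167 [0.5981 0.0169] [0.6088 0.0307]
0.155 [0.5577 0.1482] [0.5455 0.1362]
0.159 [0.5568 0.1477] [0.549  0.1406]
0.163 [0.5558 0.1473] [0.5525 0.1449]
0.167 [0.5549 0.1468] [0.5561 0.1493]
```

Request:
apply_moves:
  targets:
    - [[0.63,0.65,0,0,-1],[0.63,0.65,0,0,-1],[0.63,0.65,0,0,-1],[0,0,-0.6,0,-1],[0,0,-0.6,0,-1],[0,0,0,0,-1],[0,0,0,0,-1]]

```text
clock: 2.02
eef_pos: [0.5916, 0.0128, 0.1985]
tool_rot: [0.798, 0.602, -0.002, -0.002]
ft_force: [-0.4, -0.1, -0.0]
grip_width: -0.0003
grasp_force: 0.0
```

Two-view result: cap 1 is at (0.600,0.017) with its top at about 0.157, and cap 2 is at (0.555,0.147) with its top at about 0.166. I'll centre over cap 1, come close and check.

Request:
apply_moves:
  targets:
    - [[0.21,0.1,0,0,-1],[0,0,-0.4,0,-1],[0,0,0,0,-1],[0,0,0,0,-1],[0,0,0,0,-1]]

```text
clock: 2.43
eef_pos: [0.6019, 0.0165, 0.1858]
tool_rot: [0.798, 0.602, 0.001, 0.0]
ft_force: [0.3, 0.0, 0.5]
grip_width: -0.0006
grasp_force: 0.0
```

```bash
python3 - <<'E'
from h import *
p,d=imaging.camera("scene")
cv2.imwrite("pics/s2.png",cv2.resize(p[180:330,240:390],None,fx=4,fy=4,interpolation=cv2.INTER_CUBIC))
print(get_obs()["eef_pos"],get_obs()["ft_force"])
E
```

```text
[0.60202118 0.01662426 0.18587336] [ 1.10378227 -0.12600404  0.26510027]
```

View pics/s2.png

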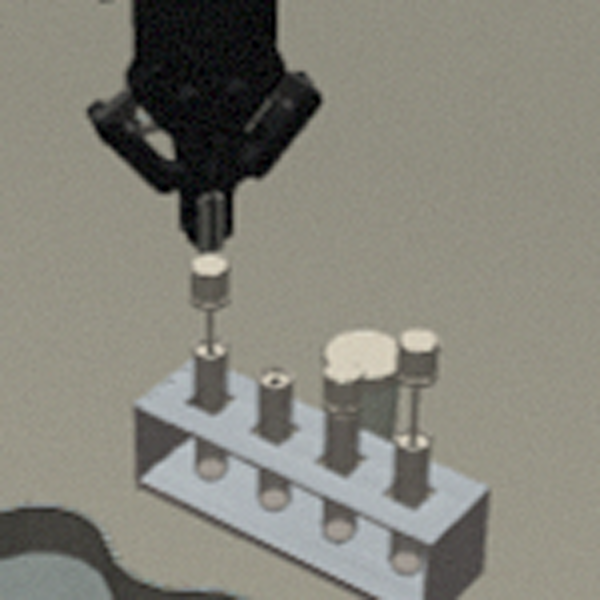

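The shut fingertips at (208,248) sit directly above cap 1's top at (210,264), with a small gap. Pushing down.

Request:
apply_moves:
  targets:
    - [[0,0,-0.11,0,-1],[0,0,-0.11,0,-1],[0,0,-0.11,0,-1],[0,0,-0.11,0,-1],[0,0,-0.11,0,-1],[0,0,-0.11,0,-1],[0,0,-0.11,0,-1],[0,0,-0.11,0,-1]]

```text
clock: 3.15
eef_pos: [0.6018, 0.0171, 0.1489]
tool_rot: [0.798, 0.602, 0.0, 0.0]
ft_force: [0.3, -0.5, 3.4]
grip_width: 0.0001
grasp_force: 2.0
```

Request:
apply_moves:
  targets:
    - [[0,0,-0.05,0,-1],[0,0,-0.05,0,-1],[0,0,0,0,-1],[0,0,0,0,-1]]

```text
clock: 3.48
eef_pos: [0.6012, 0.017, 0.1444]
tool_rot: [0.798, 0.602, -0.001, -0.0]
ft_force: [-0.5, -0.5, 0.3]
grip_width: 0.0004
grasp_force: 0.1
```

Request:
apply_moves:
  targets:
    - [[0,0,-0.05,0,-1],[0,0,-0.05,0,-1],[0,0,0,0,-1],[0,0,0,0,-1]]

```text
clock: 3.82
eef_pos: [0.6018, 0.017, 0.1411]
tool_rot: [0.798, 0.602, 0.0, 0.0]
ft_force: [-0.2, 0.7, 2.5]
grip_width: -0.0
grasp_force: 1.2
```

Request:
apply_moves:
  targets:
    - [[0,0,-0.04,0,-1],[0,0,0,0,-1],[0,0,0,0,-1]]

```text
clock: 4.07
eef_pos: [0.6019, 0.017, 0.141]
tool_rot: [0.798, 0.602, 0.001, 0.0]
ft_force: [-1.7, 0.1, 8.7]
grip_width: 0.0002
grasp_force: 4.5
```

Request:
apply_moves:
  targets:
    - [[0,0,-0.05,0,-1],[0,0,0,0,-1],[0,0,0,0,-1]]

```text
clock: 4.32
eef_pos: [0.6022, 0.017, 0.1409]
tool_rot: [0.798, 0.602, 0.001, 0.001]
ft_force: [-4.9, -0.4, 16.9]
grip_width: 0.0001
grasp_force: 8.4
```

Cap 1 is on its hard stop. I'll lift and go over to cap 2.

Request:
apply_moves:
  targets:
    - [[0,0,0.5,0,-1],[0,0,0.6,0,-1],[0,0,0.6,0,-1],[-0.23,0.65,0,0,-1],[-0.23,0.65,0,0,-1],[-0.23,0.65,0,0,-1],[-0.23,0.65,0,0,-1],[-0.23,0.65,0,0,-1]]

```text
clock: 4.98
eef_pos: [0.5546, 0.1479, 0.2048]
tool_rot: [0.798, 0.602, -0.001, -0.0]
ft_force: [0.4, -0.1, -0.1]
grip_width: 0.0004
grasp_force: 0.0
```

Request:
apply_moves:
  targets:
    - [[0,0,0,0,-1],[0,0,0,0,-1],[0,0,0,0,-1]]

```text
clock: 5.23
eef_pos: [0.5554, 0.1469, 0.205]
tool_rot: [0.798, 0.603, -0.001, -0.0]
ft_force: [0.1, 0.1, 0.8]
grip_width: -0.0
grasp_force: 0.0
```

```bash
python3 - <<'E'
from h import *
p,d=imaging.camera("scene")
cv2.imwrite("pics/s3.png",cv2.resize(p[180:330,240:390],None,fx=4,fy=4,interpolation=cv2.INTER_CUBIC))
print(get_obs()["eef_pos"],get_obs()["ft_force"])
E
```

```text
[0.55565323 0.14635144 0.20505863] [0.72604286 0.47854182 0.39514882]
```

View pics/s3.png

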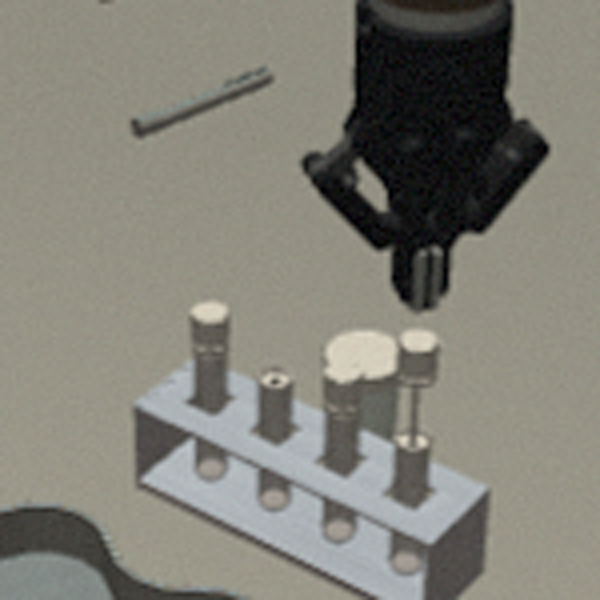

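Cap 1 is home at (210,315), and the fingertips at (418,305) are centred over cap 2 at (418,342). Pushing down.

Request:
apply_moves:
  targets:
    - [[0,0,-0.3,0,-1],[0,0,-0.2,0,-1],[0,0,-0.15,0,-1],[0,0,-0.15,0,-1],[0,0,-0.15,0,-1],[0,0,-0.15,0,-1],[0,0,-0.15,0,-1],[0,0,-0.15,0,-1]]

```text
clock: 5.95
eef_pos: [0.5559, 0.1469, 0.1493]
tool_rot: [0.798, 0.602, 0.0, 0.0]
ft_force: [-0.1, -1.7, 3.7]
grip_width: 0.0002
grasp_force: 1.9
```

Request:
apply_moves:
  targets:
    - [[0,0,-0.08,0,-1],[0,0,-0.08,0,-1],[0,0,-0.06,0,-1],[0,0,0,0,-1],[0,0,0,0,-1]]

```text
clock: 6.37
eef_pos: [0.5559, 0.1467, 0.1412]
tool_rot: [0.798, 0.602, 0.0, 0.001]
ft_force: [0.2, -0.8, 5.5]
grip_width: -0.0001
grasp_force: 2.6
```

Request:
apply_moves:
  targets:
    - [[0,0,-0.05,0,-1],[0,0,-0.03,0,-1],[0,0,0,0,-1],[0,0,0,0,-1]]

```text
clock: 6.7
eef_pos: [0.5563, 0.1466, 0.1409]
tool_rot: [0.798, 0.602, 0.001, 0.001]
ft_force: [-5.2, -2.9, 18.9]
grip_width: -0.0001
grasp_force: 9.4
```

Cap 2 is on its hard stop at the same height. I'll lift away and check.

Request:
apply_moves:
  targets:
    - [[0,0,0.5,0,-1],[0,0,0.8,0,-1],[0,0,0.9,0,-1],[0,0,0.9,0,-1],[0,0,0,0,-1],[0,0,0,0,-1],[0,0,0,0,-1]]

```text
clock: 7.28
eef_pos: [0.5552, 0.1472, 0.2606]
tool_rot: [0.798, 0.602, -0.0, -0.0]
ft_force: [0.7, 0.2, -0.0]
grip_width: 0.0001
grasp_force: 0.0
```

```bash
python3 - <<'E'
from h import *
p,d=imaging.camera("scene")
cv2.imwrite("pics/s4.png",cv2.resize(p[180:330,240:390],None,fx=4,fy=4,interpolation=cv2.INTER_CUBIC))
print(get_obs()["eef_pos"],get_obs()["ft_force"])
E
```

```text
[0.55478895 0.14699041 0.25974964] [ 0.42325019 -0.64476063 -0.40038827]
```

View pics/s4.png

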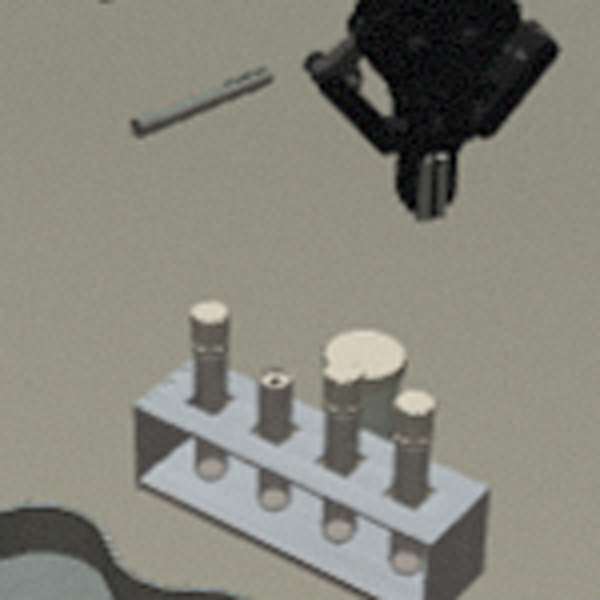

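Both caps, at (210,312) and (413,403), are seated on their rims. Swab c at (341,380) and the empty tube at (275,380) look unchanged, and the robot is clear.

```bash
python3 -c "
from workcell import order
print(order.job_done())"
```

```text
the job is handed in; nothing more can be done
None
```

Both proud swabs are pushed fully home, each stopping hard on its tube rim; the closed swab, the empty tube and the other items were not touched, and the job is handed in at about 7 s of the 35 s allowed.

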